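# Read the sight glass from its case

### The job

Swing the latch lever of the steel case fully aside, then open its lid well past upright, and take out the glass plate that stands on edge inside. Find its frosted label end by the small corner notch, grip the plate clear of that end, and finish while still holding it steady above the middle of the dark slate, a hand's breadth or two up, leaned over so that the frosted label face looks up at about 45 degrees or flatter; do not let go of it. Leave the hammer, tin and swage where they are.

Things in the scene. Friction and masses are not known exactly. Their poses are not given: they have to be found in the camera images.
- case: Grey steel case fixed to the bench, 140 (its x) by 150 (its y) by 68 mm high plus an 8 mm lid; walls and floor 5 mm. Origin: centre of underside. Its front (latch, lid tab) faces its own -x, turned roughly to the robot's right (world -y, within about 20 degrees); the lid hinge runs along its +x rim, so the lid opens over towards the robot's left.
- latch (a joint): Latch lever on an upright pivot at the case front, rad. Starts at 0 to 0.25: tongue over the lid, pin end pointing out of the front (case -x). Grows to 1.6 (stop) as the pin swings towards case -y, counter-clockwise from above; clear of the lid at 1.2 or more. About 1 N at the pin moves it; it stays where left. Never lift the lid with the latch below 1.0.
- latch_pin (a point): Centre of the graspable part of the latch's upright round steel pin, 14 mm across; the pin rises 38 mm above the flat lever bar (bar 13 mm wide, 6 mm thick, top at 84 mm above the bench). This point is 14 mm below the pin's top and 24 mm above the bar's top, 45 mm from the pivot.
- latch_pivot (a point): Point on the latch's upright pivot axis, at the same height as latch_pin.
- lid (a joint): Lid angle, rad: 0 shut, 1.57 upright, 2.4 fully open (stop), leaning back over. Stiff hinge: stays where it is left; about 4 N at the tab lifts it. Fully back is best, to leave room for the gripper.
- lid_tab (a point): Grip point, 13 mm from the outer end, on the steel tab sticking out level from the lid's front edge: 28 mm wide (case y), 10 mm thick, sticks out 39 mm; this point is 168 mm from the hinge line, 40 mm to case +y of the lid's middle. Its side faces can be pinched from above with the fingers closing along case y; the tab then turns between them as the lid swings.
- lid_hinge (a point): Middle of the lid's hinge line, which runs along case y; opening turns the lid up and over about it.
- plate_center (a point): Centre of the greenish glass plate: 90 mm long (its x), 8 thick (y), 50 high (z), about 90 g, standing on a long edge. The last 25 mm of its +x end are frosted on the label face (+y) only; a 12 by 12 mm notch is cut from the upper (+z) corner of that end: seen with the notch at upper left, the label face looks at you. Grip with the fingers' middle at most 8 mm from the centre towards that end.
- stand: Round wooden stand, 96 mm across, fixed in the middle of the case and turned to any angle; the plate stands along its x in a slot 11 mm wide between two ribs 60 mm long, 27 mm over their outsides. Origin: centre of underside, 5 mm above the bench; rib tops 21 mm above the bench, plate centre 36 mm, plate top 61 mm.
- slate: Dark square slate 120 by 120 by 6 mm lying fixed on the bench at the robot's right; origin at the centre of its underside. The plate is held above it, within 60 mm sideways of its middle, 70 to 300 mm above the bench.
- hammer: Bystander: loose hammer lying on the bench beyond the slate; origin under its middle.
- tin: Bystander: upright metal tin, 64 mm across, 70 mm high, at the robot's left; origin at the centre of its underside.
- swage: Bystander: small upright dark steel swage, 56 mm across, 60 mm high, beyond the case; origin at the centre of its underside.
There are look-alikes about, which are no part of the job. What is meant by the slate is not brown, purple or yellow, and is the smaller of those in its own colour.

How it is judged:
By the outcome, as a careful person would: the job done as asked, in the order asked, and still so for the second after the job is handed in, while the arm keeps its last pose, push and grip.
It also fails if it takes over 67 s, if anything falls off the work surface, if the arm or the gripper's body presses on something with over 40 N, if the wrist force passes 120 N, or if a joint passes its speed limit or range.

### The arm

A 6-joint arm with a two-finger parallel gripper is mounted at the origin on the work surface. World frame = base frame: x ahead of the robot, y to its left, z up, the work surface at z = 0. Lengths are in m, angles in rad, forces in N, time in s.
With the tool pointing down it reaches from about 0.3 to 0.825 m from the base axis. Payload 5.4 kg.
Tool frame: the origin (TCP) lies at the very end of the fingers, on their centre line; the grasp point (between the pads) lies behind it (manip.tcp_to_grasp is the z of the grasp point in the tool frame, in m); z points along the fingers, y is the line along which they close (so a half turn about z gives the same grasp; the last joint's range is limited). The gripper opens to 92 mm and grips with 3 to 60 N. Pads are 20 mm wide; open, the fingers measure 128 mm over their backs; the gripper's body (75 mm by 189 mm) begins 69 mm behind the grasp point.
Start: joints at [-1.545, 0.158, 1.597, -0, 1.386, -0.21], TCP at [0.134, -0.559, 0.215] pointing down, gripper open.
Joint ranges: [-2.91, 2.91], [-0.94, 2.29], [0.18, 2.7], [-1.29, 4.43], [0.17, 2.64], [-3, 3]. Speed limits (rad/s): [2.57, 2.57, 3.14, 3.14, 3.14, 3.14].

### API

Orientations are given as a unit quaternion [w, x, y, z].
In Python, from cell import manip gives the robot as it stands. The module is installed in compiled form; this text tells all that it offers.
- The arm moves only by the tool apply_moves, never from a script. Its arguments are lists of equal length, an entry for each row: "fingers": the closure, from 0 (fully open) to 1 (shut); "offset": the shift along the world's x, y, z in mm, a list of three; "rotation": the turn, a rotation vector about the world's x, y, z in rad, a list of three. In form: {"fingers": [fingers, ...], "offset": [[tx, ty, tz], ...], "rotation": [[rx, ry, rz], ...]}. A call has 1 to 20 rows; each row is the pose to reach, as a shift and turn from the pose commanded when the call began; what a row does not reach only later rows make up. A row lasts 1/12 s, in which the tool goes at most 41.7 mm and 7.16 degrees, less where a joint would pass 70% of its speed; a pose out of reach is approached as far as the arm can. A call with a gripper value outside its range is refused whole. The fingers move at their own pace and stop on an object; "squeeze" is the grip in N (left out, the last holds). Time passes only in rows, so rows that repeat a pose let the fingers close. It gives the time, the measured TCP pose, the force, the opening and the grip force at its end, in the units of the state.
- manip.read_state(): the state, without advancing time (a new reading comes with each control period).
- manip.get_image(name): name is "scene" or "top" or "wrist"; returns the picture (480x640x3 uint8, red, green, blue); there is no depth.
- manip.camera_params(name): a dict with "intrinsics" (3x3 intrinsics, pixels), "k1" (the pictures are not rectified: a ray, as slopes to the right and down, at radius r is drawn at 1 + k1 r^2 times it, then the intrinsics apply), "origin" and "orientation" of the camera in the world. Camera axes: x right, y down, z forward; pixel columns grow to the right and rows downward; lengths in m; the calibration is good to about 2 mm. A picture is of the moment at which its call begins: read the wrist's pose just before it. camera_params takes no time and is no camera call; for the wrist camera it gives the pose at the moment of the call.
- manip.finish_job(): hands the job in; it is judged then, once.
The state is a dict: "time_s": time; "joint_pos": joint angles; "joint_vel": joint speeds; "joint_torque": joint torques, N m; "tcp_pos": TCP position; "ee_rot": TCP orientation; "wrist_force": force on the tool from outside, world axes, zero at the start; "ft_torque": the same for the moment, N m; "opening": finger opening in m; "gripper_force": force on a finger pad.
Only numpy, scipy, OpenCV 4.12 (cv2) and the standard library are available. Lean on these libraries where they do the work, as an engineer would, in place of code of your own. Each camera call takes 0.05 s, during which the arm holds its last target. There are 200 camera calls.

## Working session

There is one attempt and no reset: what is moved stays moved. The work goes in short steps, Python scripts to look and compute and a tool call to move; the robot and the scene stay as the last step left them, time stands still between calls to the robot, and variables do not carry over. Pictures are saved under pics/ and viewed, at most 10 in all, crops included, and the job is handed in when it is done.

Besides the shell and the picture viewer there is one more tool, called after "Call:" by a JSON object that holds its "op" and its "data", one argument or row to a line. apply_moves: Moves the arm, as the interface text tells. Its arguments: {"type":"object","properties":{"fingers":{"type":"array","items":{"type":"number"}},"offset":{"type":"array","items":{"type":"array","items":{"type":"number"}}},"rotation":{"type":"array","items":{"type":"array","items":{"type":"number"}}},"squeeze":{"type":"number"}},"required":["fingers","offset","rotation"]}

```bash
mkdir -p pics; cat > h.py <<'E'
import numpy as np, cv2
from scipy.spatial.transform import Rotation as R
from cell import manip
def q2R(q): return R.from_quat([q[1],q[2],q[3],q[0]]).as_matrix()
def snap(name,fn):
    p=manip.camera_params(name); im=manip.get_image(name)
    cv2.imwrite(fn,cv2.cvtColor(im,cv2.COLOR_RGB2BGR)); return im,p
def ray(p,u,v):
    K=np.array(p["intrinsics"]); d=np.array([(u-K[0,2])/K[0,0],(v-K[1,2])/K[1,1]])
    s=d.copy()
    for _ in range(20): s=d/(1+p["k1"]*(s@s))
    r=q2R(p["orientation"])@np.array([s[0],s[1],1]); return np.array(p["origin"]),r
def onz(p,u,v,z):
    o,r=ray(p,u,v); return o+r*(z-o[2])/r[2]
def proj(p,X):
    K=np.array(p["intrinsics"]); c=q2R(p["orientation"]).T@(np.array(X)-np.array(p["origin"]))
    s=c[:2]/c[2]; s=s*(1+p["k1"]*(s@s)); return np.array([K[0,0]*s[0]+K[0,2],K[1,1]*s[1]+K[1,2]])
def tri(p1,a,p2,b):
    o1,r1=ray(p1,*a);o2,r2=ray(p2,*b)
    A=np.c_[r1,-r2]; t=np.linalg.lstsq(A,o2-o1,rcond=None)[0]
    x,y=o1+t[0]*r1,o2+t[1]*r2; return (x+y)/2,np.linalg.norm(x-y)
E
python3 - <<'E'
from h import *
for n in("top","scene"):
    im,p=snap(n,f"pics/{n}0.png"); print(n,p)
print(manip.read_state(), manip.tcp_to_grasp)
E
```

```text
top {'intrinsics': array([[490.79426594,   0.        , 330.20366407],
       [  0.        , 490.79426594, 234.23885661],
       [  0.        ,   0.        ,   1.        ]]), 'k1': -0.08405541380275984, 'origin': array([ 0.38865863, -0.04247077,  1.37931154]), 'orientation': array([ 0.02746717, -0.69987908,  0.71337196, -0.02269961])}
scene {'intrinsics': array([[436.8611265,   0.       , 319.435409 ],
       [  0.       , 436.8611265, 231.3984274],
       [  0.       ,   0.       ,   1.       ]]), 'k1': -0.08842781574184708, 'origin': array([ 1.03937641, -0.33550103,  1.00126082]), 'orientation': array([-0.25230989,  0.81749664,  0.49269071, -0.1590435 ])}
{'time_s': 0.1, 'joint_pos': array([-1.54508868e+00,  1.58993272e-01,  1.59808100e+00, -1.79771688e-05,
        1.38623874e+00, -2.10119657e-01]), 'joint_vel': array([-5.74648651e-04, -2.67313954e-04, -3.41967626e-03, -1.28247605e-03,
        1.04356790e-03,  1.73438024e-05]), 'joint_torque': array([ 2.24933876e-05, -3.86502779e+01, -3.22960246e+01,  7.03460095e-02,
        3.40339914e-02, -4.82034363e-05]), 'tcp_pos': array([ 0.13429511, -0.55851114,  0.213726  ]), 'ee_rot': array([-8.57338152e-04,  9.93055674e-01,  1.17642205e-01,  7.04043203e-05]), 'wrist_force': array([-0.35938797,  0.59436926, -0.40704132]), 'ft_torque': array([ 0.00720501,  0.06283682, -0.04929234]), 'gripper_force': 0.0, 'opening': 0.09224527312312615} -0.0187
```

View pics/top0.png

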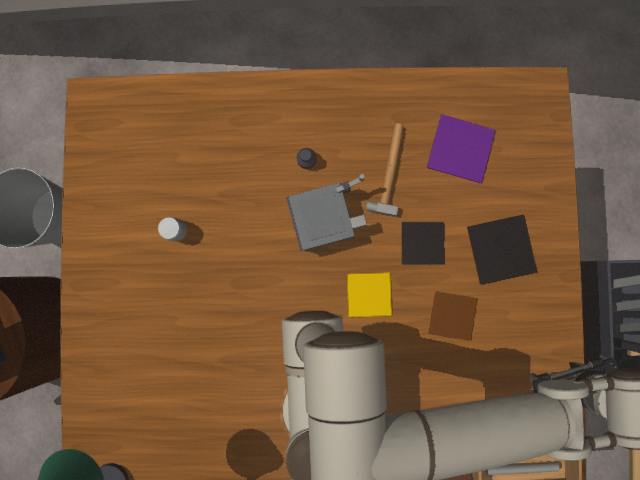

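View pics/scene0.png

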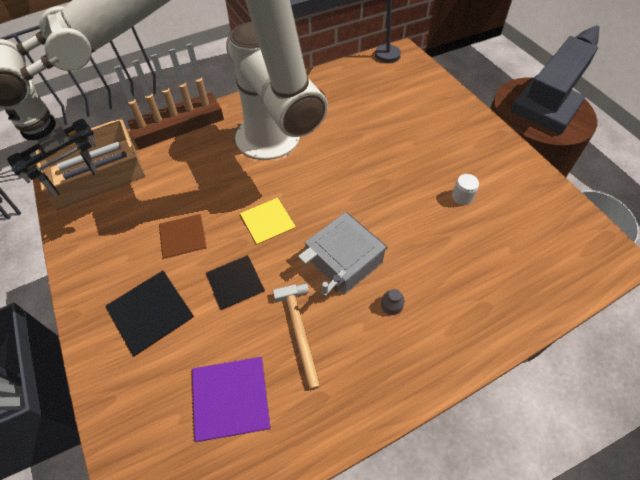

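The top view shows the case at (322,217), latch pin near (362,178) and tab near (358,221). Slate candidates: the small dark square (423,243), the large dark square (502,249), and yellow (370,295), brown (453,315) and purple (461,148). The small dark one fits, being dark and the smaller of its colour. I'll confirm it in a crop and measure.

```bash
python3 - <<'E'
from h import *
t=cv2.imread("pics/top0.png"); s=cv2.imread("pics/scene0.png")
a=cv2.resize(t[160:280,270:470],(800,480),interpolation=cv2.INTER_CUBIC)
cv2.imwrite("pics/c1.png",a)
b=cv2.resize(s[200:320,200:400],(800,480),interpolation=cv2.INTER_CUBIC)
cv2.imwrite("pics/c2.png",b)
p=manip.camera_params("top")
g=cv2.cvtColor(t,cv2.COLOR_BGR2GRAY); hsv=cv2.cvtColor(t,cv2.COLOR_BGR2HSV)
m=((hsv[...,2]<60)).astype(np.uint8)*255; m[:, :395]=0; m[:200]=0;m[280:]=0; m[:,545:]=0
for c in cv2.findContours(m,0,2)[0]:
    if cv2.contourArea(c)<300: continue
    r=cv2.minAreaRect(c); bx=cv2.boxPoints(r)
    P=np.array([onz(p,*q,0.006) for q in bx]); print(r,P.mean(0),np.linalg.norm(P[0]-P[1]),np.linalg.norm(P[1]-P[2]))
E
```

```text
((422.5, 242.5), (41.0, 41.0), 90.0) [ 0.45826218 -0.29281432  0.006     ] 0.11596671690041346 0.115389053279528
((501.835205078125, 249.25881958007812), (59.222023010253906, 58.137367248535156), 77.47119140625) [ 0.43479644 -0.5181337   0.006     ] 0.16840019372367968 0.1674107022565648
```

View pics/c1.png

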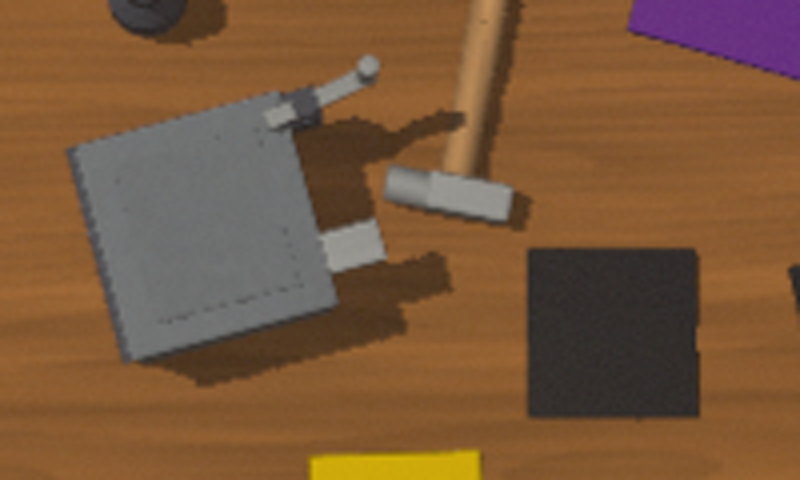

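View pics/c2.png

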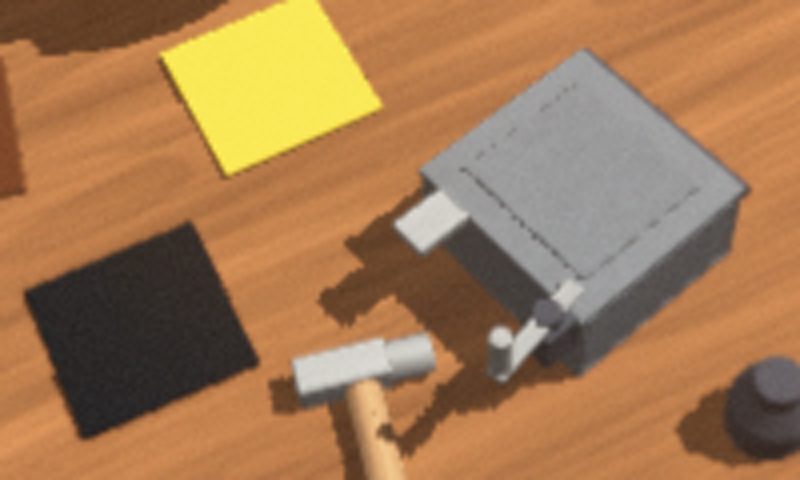

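```bash
python3 - <<'E'
from h import *
p=manip.camera_params("top"); s=manip.camera_params("scene")
T=lambda u,v:(270+u/4-.4,160+v/4-.4); S=lambda u,v:(200+u/4-.4,200+v/4-.4)
print("pintop",tri(p,T(368,65),s,S(500,334)), onz(p,*T(368,65),.122))
print("pivot z.09",onz(p,*T(304,103),.09),onz(s,*S(549,312),.09))
C=np.array([onz(p,*T(*q),.076) for q in [(72,150),(282,92),(337,302),(130,358)]])
print(C,np.linalg.norm(C-np.roll(C,-1,0),axis=1),C.mean(0))
C=np.array([onz(s,*S(*q),.076) for q in [(747,188),(577,315),(422,172),(586,50)]])
print(C,np.linalg.norm(C-np.roll(C,-1,0),axis=1),C.mean(0))
print("tab out edge",[onz(p,*T(*q),.076) for q in [(376,220),(386,257)]],[onz(s,*S(*q),.076) for q in [(424,252),(396,224)]])
E
```

```text
pintop (array([ 0.62799694, -0.11860128,  0.1243694 ]), np.float64(0.0007529510875076011)) [ 0.62828716 -0.11908594  0.122     ]
pivot z.09 [ 0.60966148 -0.07794572  0.09      ] [ 0.61270772 -0.0772783   0.09      ]
[[ 0.58340939  0.07778829  0.076     ]
 [ 0.61981652 -0.06373112  0.076     ]
 [ 0.47786491 -0.09743314  0.076     ]
 [ 0.44322403  0.04089966  0.076     ]] [0.14612742 0.14589752 0.14260419 0.1449576 ] [ 0.53107871 -0.01061908  0.076     ]
[[ 0.58738305  0.07935196  0.076     ]
 [ 0.6158397  -0.05948079  0.076     ]
 [ 0.4803541  -0.0956371   0.076     ]
 [ 0.44500524  0.04383928  0.076     ]] [0.14171913 0.14022705 0.14388607 0.14673987] [ 0.53214552 -0.00798166  0.076     ]
tab out edge [array([ 0.53221121, -0.12469233,  0.076     ]), array([ 0.50729081, -0.13076351,  0.076     ])] [array([ 0.53348332, -0.12085065,  0.076     ]), array([ 0.50728206, -0.12717314,  0.076     ])]
```

Call:
{"op": "apply_moves", "data": {
  "fingers": [0,0,0,0,0,0,0,0,0,0,0,0,0,0,0,0,0,0,0.2,0.3],
  "offset": [
    [494,441,-35],
    [494,441,-35],
    [494,441,-35],
    [494,441,-35],
    [494,441,-35],
    [494,441,-35],
    [494,441,-35],
    [494,441,-35],
    [494,441,-35],
    [494,441,-35],
    [494,441,-35],
    [494,441,-35],
    [494,441,-35],
    [494,441,-35],
    [494,441,-35],
    [494,441,-35],
    [494,441,-35],
    [494,441,-35],
    [494,441,-35],
    [494,441,-35]
  ],
  "rotation": [
    [0,0,-0.66],
    [0,0,-0.66],
    [0,0,-0.66],
    [0,0,-0.66],
    [0,0,-0.66],
    [0,0,-0.66],
    [0,0,-0.66],
    [0,0,-0.66],
    [0,0,-0.66],
    [0,0,-0.66],
    [0,0,-0.66],
    [0,0,-0.66],
    [0,0,-0.66],
    [0,0,-0.66],
    [0,0,-0.66],
    [0,0,-0.66],
    [0,0,-0.66],
    [0,0,-0.66],
    [0,0,-0.66],
    [0,0,-0.66]
  ],
  "squeeze": 10
}}

```text
time_s: 1.77
tcp_pos: [0.6274, -0.1192, 0.1795]
ee_rot: [0.0, 0.977, -0.211, -0.0]
wrist_force: [-1.2, 0.1, 1.1]
opening: 0.0806
gripper_force: 0.0
```

```bash
python3 - <<'E'
from h import *
s=manip.read_state(); print(s['time_s'],s['tcp_pos'],s['ee_rot'],s['joint_pos'],s['opening'],q2R(s['ee_rot'])[:,1])
im,p=snap("wrist","pics/w1.png")
print(proj(p,[.628,-.1185,.122]),proj(p,[.610,-.0785,.09]),proj(p,[.517,-.113,.076]))
E
```

```text
1.7667 [ 0.62738497 -0.11918516  0.17945279] [ 2.17220966e-04  9.77458942e-01 -2.11125129e-01 -3.86850201e-04] [-3.76323274e-01  3.46914129e-01  1.44255407e+00 -5.68095788e-04
  1.35281710e+00  1.62004793e+00] 0.08062295905464772 [-4.12732123e-01 -9.10852265e-01  5.87996747e-04]
[318.95477761 252.90746239] [276.50686127 284.57844584] [372.65935211 364.08651398]
```

View pics/w1.png

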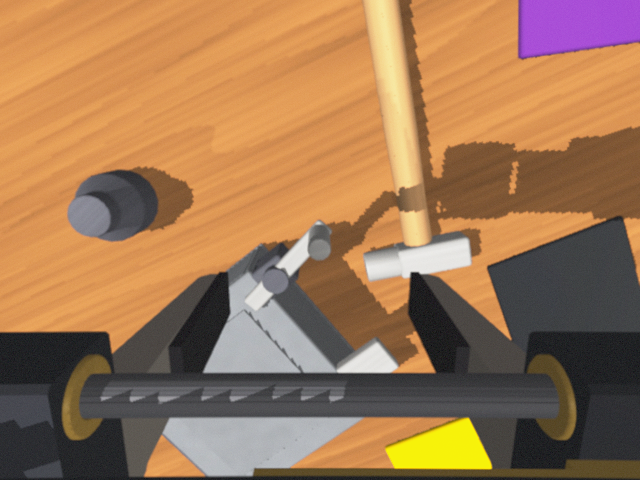

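The wrist view shows the pin top at (318,243), pivot boss at (276,276) and tab at (370,358). I'll check these against the earlier estimates.

```bash
python3 - <<'E'
from h import *
p=manip.camera_params("wrist"); print(p['origin'],q2R(p['orientation']))
print(onz(p,318,243,.122), onz(p,276,276,.095), proj(p,[.458,-.292,.006]), onz(p,397,372,.076))
t=manip.camera_params("top");print(onz(t,270+368/4-.4,160+65/4-.4,.122))
E
```

```text
[ 0.69442261 -0.14873701  0.35030989] [[-4.14016101e-01 -8.78954768e-01 -2.36704844e-01]
 [-9.10269557e-01  3.99783684e-01  1.07621278e-01]
 [ 3.64993548e-05  2.60022155e-01 -9.65602650e-01]]
[ 0.63371011 -0.12070703  0.122     ] [ 0.61726192 -0.0823898   0.095     ] [569.88792232 301.21793523] [ 0.50295854 -0.12747264  0.076     ]
[ 0.62828716 -0.11908594  0.122     ]
```

Call:
{"op": "apply_moves", "data": {
  "fingers": [0.2,0.2,0.2,0.2,0.2,1,1,1,1,1,1,1,1],
  "offset": [
    [3,-1,-30],
    [3,-1,-60],
    [3,-1,-86],
    [3,-1,-86],
    [3,-1,-86],
    [3,-1,-86],
    [3,-1,-86],
    [3,-1,-86],
    [3,-1,-86],
    [3,-1,-86],
    [3,-1,-86],
    [3,-1,-86],
    [3,-1,-86]
  ],
  "rotation": [
    [0,0,0],
    [0,0,0],
    [0,0,0],
    [0,0,0],
    [0,0,0],
    [0,0,0],
    [0,0,0],
    [0,0,0],
    [0,0,0],
    [0,0,0],
    [0,0,0],
    [0,0,0],
    [0,0,0]
  ],
  "squeeze": 10
}}

```text
time_s: 2.9
tcp_pos: [0.6313, -0.119, 0.0936]
ee_rot: [-0.0, 0.978, -0.21, -0.0]
wrist_force: [-0.1, 0.1, -0.5]
opening: 0.0223
gripper_force: 0.0
```

Call:
{"op": "apply_moves", "data": {
  "fingers": [1,1,1,1,1,1,1,1,1,1,1,1,1,1],
  "offset": [
    [0,0,0],
    [0,0,0],
    [0,0,0],
    [5,2.5,0],
    [9,5.5,0],
    [13,9,0],
    [16,13,0],
    [21,22,0],
    [24,31,0],
    [25,42,0],
    [24,49,0],
    [22,55,0],
    [22,55,0],
    [22,55,0]
  ],
  "rotation": [
    [0,0,0],
    [0,0,0],
    [0,0,0],
    [0,0,0],
    [0,0,0],
    [0,0,0],
    [0,0,0],
    [0,0,0],
    [0,0,0],
    [0,0,0],
    [0,0,0],
    [0,0,0],
    [0,0,0],
    [0,0,0]
  ]
}}

```text
time_s: 4.07
tcp_pos: [0.6542, -0.0661, 0.0943]
ee_rot: [0.002, 0.978, -0.21, 0.002]
wrist_force: [3.5, -8.7, -1.3]
opening: 0.0138
gripper_force: 10.0
```

Call:
{"op": "apply_moves", "data": {
  "fingers": [0.6,0.6,0.5,0.4,0.35,0.35,0.35,0.35,0.35,0.35,0.35,0.35,0.35,0.35,0.35,0.35,0.35,0.35,0.35,0.35],
  "offset": [
    [-1,-2,0],
    [-1,-2,0],
    [-1,-2,20],
    [-1,-2,56],
    [-20,-10,66],
    [-60,-30,66],
    [-135,-52,66],
    [-135,-52,66],
    [-135,-52,66],
    [-135,-52,66],
    [-135,-52,66],
    [-135,-52,66],
    [-135,-52,66],
    [-135,-52,66],
    [-135,-52,66],
    [-135,-52,66],
    [-135,-52,66],
    [-135,-52,66],
    [-135,-52,66],
    [-135,-52,66]
  ],
  "rotation": [
    [0,0,0],
    [0,0,0],
    [0,0,0],
    [0,0,0.1],
    [0,0,0.2],
    [0,0,0.3],
    [0,0,2.24],
    [0,0,2.24],
    [0,0,2.24],
    [0,0,2.24],
    [0,0,2.24],
    [0,0,2.24],
    [0,0,2.24],
    [0,0,2.24],
    [0,0,2.24],
    [0,0,2.24],
    [0,0,2.24],
    [0,0,2.24],
    [0,0,2.24],
    [0,0,2.24]
  ]
}}

```text
time_s: 5.73
tcp_pos: [0.5177, -0.1148, 0.1591]
ee_rot: [-0.001, 0.685, 0.729, 0.0]
wrist_force: [0.0, -0.1, 0.2]
opening: 0.0602
gripper_force: 0.0
```

Call:
{"op": "apply_moves", "data": {
  "fingers": [0.35,0.35,0.35,0.35],
  "offset": [
    [0,0,0],
    [0,0,0],
    [0,0,0],
    [0,0,0]
  ],
  "rotation": [
    [0,0,0.25],
    [0,0,0.25],
    [0,0,0],
    [0,0,0]
  ]
}}

```text
time_s: 6.07
tcp_pos: [0.5177, -0.1148, 0.1591]
ee_rot: [-0.001, 0.689, 0.725, 0.0]
wrist_force: [-0.1, -0.0, 0.3]
opening: 0.0596
gripper_force: 0.0
```

```bash
python3 - <<'E'
from h import *
s=manip.read_state(); print(s['time_s'],s['tcp_pos'],s['joint_pos'],s['opening'],q2R(s['ee_rot'])[:,1])
im,p=snap("wrist","pics/w2.png")
for X in ([.5322,-.1247,.076],[.5073,-.1308,.076],[.5183,-.113,.076]): print(proj(p,X))
E
```

```text
6.0667 [ 0.51772571 -0.11479715  0.15913401] [-4.47109991e-01  9.36180737e-02  1.78093862e+00  1.40466198e-03
  1.26897903e+00 -4.97942977e-01] 0.05961885652040979 [ 0.99872885  0.05039388 -0.00106718]
[339.34693215 258.26245344]
[301.00197372 265.2717632 ]
[319.04165459 240.07000158]
```

View pics/w2.png

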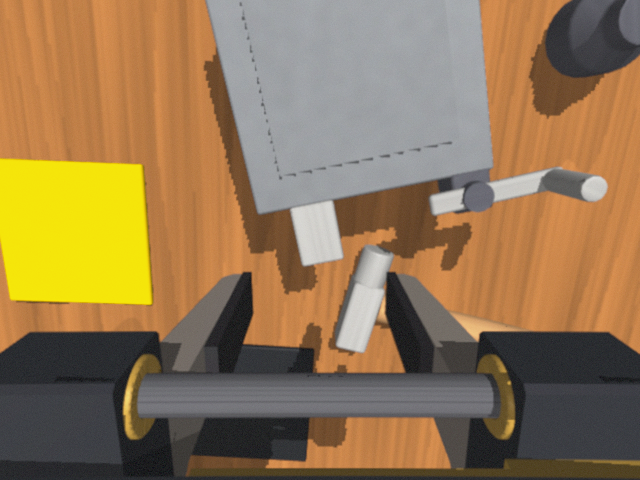

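The pin has swung aside, and the tab's outer corners at (304,265) and (342,257) match the prediction. Next I align about 11 degrees, descend and pinch the tab.

Call:
{"op": "apply_moves", "data": {
  "fingers": [0.35,0.35,0.35,0.35,0.35,0.35,1,1,1,1,1,1,1,1],
  "offset": [
    [0,0,0],
    [0,0,-20],
    [0,0,-55],
    [0,0,-90],
    [0,0,-106],
    [0,0,-106],
    [0,0,-106],
    [0,0,-106],
    [0,0,-106],
    [0,0,-106],
    [0,0,-106],
    [0,0,-106],
    [0,0,-106],
    [0,0,-106]
  ],
  "rotation": [
    [0,0,0.1],
    [0,0,0.2],
    [0,0,0.2],
    [0,0,0.2],
    [0,0,0.2],
    [0,0,0.2],
    [0,0,0.2],
    [0,0,0.2],
    [0,0,0.2],
    [0,0,0.2],
    [0,0,0.2],
    [0,0,0.2],
    [0,0,0.2],
    [0,0,0.2]
  ],
  "squeeze": 20
}}

```text
time_s: 7.28
tcp_pos: [0.5182, -0.1168, 0.0549]
ee_rot: [0.0, 0.611, 0.791, -0.001]
wrist_force: [-4.3, -1.5, 5.1]
opening: 0.0275
gripper_force: 20.0
```

Call:
{"op": "apply_moves", "data": {
  "fingers": [1,1,1,1,1,1,1,1,1],
  "offset": [
    [0,1,17],
    [-1,3,34],
    [-2,7.5,50.5],
    [-3,13,66.5],
    [-5,20.5,82],
    [-7,29,96.5],
    [-10,39,110],
    [-12.5,50.5,122.5],
    [-12.5,50.5,122.5]
  ],
  "rotation": [
    [0,0,0],
    [0,0,0],
    [0,0,0],
    [0,0,0],
    [0,0,0],
    [0,0,0],
    [0,0,0],
    [0,0,0],
    [0,0,0]
  ]
}}

```text
time_s: 8.03
tcp_pos: [0.5047, -0.0634, 0.1773]
ee_rot: [-0.001, 0.611, 0.792, 0.0]
wrist_force: [-3.8, 2.1, -2.0]
opening: 0.0278
gripper_force: 20.0
```

Call:
{"op": "apply_moves", "data": {
  "fingers": [1,1,1,1,1,1,1,1,1,1,1,1,1],
  "offset": [
    [-5,19,16.5],
    [-10.5,40,30],
    [-16.5,63,40],
    [-22.5,87,46],
    [-29,111.5,48.5],
    [-35,136.5,47],
    [-41.5,161,42],
    [-47.5,184,33],
    [-53,206,20.5],
    [-58,225.5,5],
    [-61,237.5,-7],
    [-61,237.5,-7],
    [-61,237.5,-7]
  ],
  "rotation": [
    [0,0,0],
    [0,0,0],
    [0,0,0],
    [0,0,0],
    [0,0,0],
    [0,0,0],
    [0,0,0],
    [0,0,0],
    [0,0,0],
    [0,0,0],
    [0,0,0],
    [0,0,0],
    [0,0,0]
  ]
}}

```text
time_s: 9.12
tcp_pos: [0.4448, 0.1733, 0.1693]
ee_rot: [-0.0, 0.611, 0.792, 0.001]
wrist_force: [0.6, 4.6, -1.0]
opening: 0.0276
gripper_force: 20.0
```

Call:
{"op": "apply_moves", "data": {
  "fingers": [0.6,0.5,0.5,0.5,0.5,0.5,0.5,0.5,0.5,0.5,0.5,0.5,0.5],
  "offset": [
    [0,0,0],
    [0,0,0],
    [0,0,10],
    [0,0,45],
    [0,0,60],
    [96,-220,60],
    [96,-220,60],
    [96,-220,60],
    [96,-220,60],
    [96,-220,60],
    [96,-220,60],
    [96,-220,60],
    [96,-220,60]
  ],
  "rotation": [
    [0,0,0],
    [0,0,0],
    [0,0,0],
    [0,0,0],
    [0,0,0],
    [0,0,0],
    [0,0,0],
    [0,0,0],
    [0,0,0],
    [0,0,0],
    [0,0,0],
    [0,0,0],
    [0,0,0]
  ]
}}

```text
time_s: 10.2
tcp_pos: [0.5411, -0.05, 0.2298]
ee_rot: [0.0, 0.613, 0.79, -0.0]
wrist_force: [0.7, 0.6, 0.1]
opening: 0.0462
gripper_force: 0.0
```

```bash
python3 - <<'E'
from h import *
s=manip.read_state(); print(s['time_s'],s['tcp_pos'],s['joint_pos'],s['opening'])
im,p=snap("wrist","pics/w3.png")
print(proj(p,[.5315,-.009,.061]))
c=cv2.imread("pics/w3.png"); cv2.imwrite("pics/w3c.png",cv2.resize(c[0:375,70:570],(800,600),interpolation=cv2.INTER_CUBIC))
E
```

```text
10.2 [ 0.54105079 -0.04996829  0.22980627] [-3.14528719e-01  6.57791996e-02  1.66733542e+00 -1.03730633e-04
  1.40828508e+00 -5.65999017e-01] 0.046206971751468554
[318.9177499  164.22767482]
```

View pics/w3c.png

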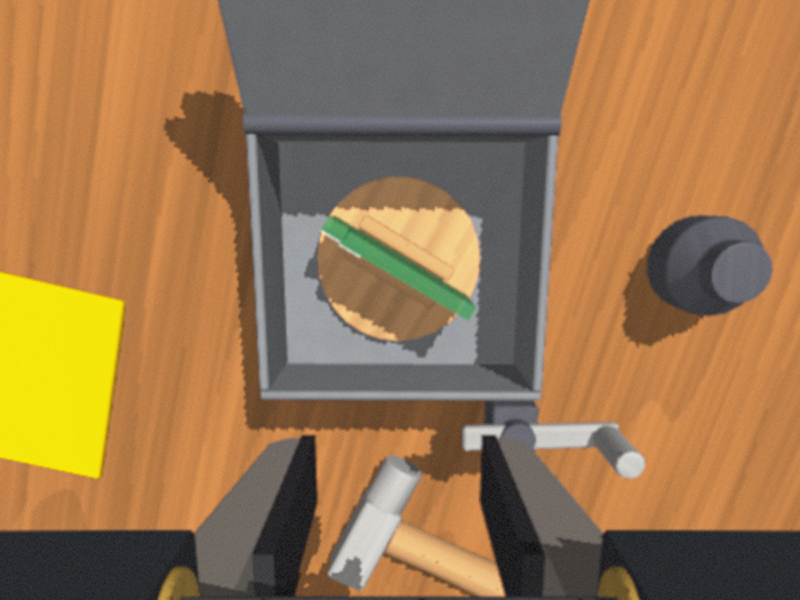

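The plate runs from (335,225) to (465,310) in the crop. The frost and notch appear to be at the upper-left end, with the white on the lower-left face. I'll enlarge that to confirm.

```bash
python3 - <<'E'
from h import *
c=cv2.imread("pics/w3.png"); cv2.imwrite("pics/w3d.png",cv2.resize(c[120:210,255:375],(800,600),interpolation=cv2.INTER_CUBIC))
p=manip.camera_params("wrist"); print(p['origin'])
f=lambda u,v:(70+u/1.6-.2,v/1.6-.2)
W=np.array([onz(p,*f(*q),.068) for q in [(250,135),(557,135),(540,395),(265,395)]]); print(W,W.mean(0))
E
```

```text
[0.52297455 0.0227449  0.40036626]
[[ 0.44684797  0.0339027   0.068     ]
 [ 0.58919696  0.07062567  0.068     ]
 [ 0.6210552  -0.05540758  0.068     ]
 [ 0.47947714 -0.09194149  0.068     ]] [ 0.53414432 -0.01070517  0.068     ]
```

View pics/w3d.png

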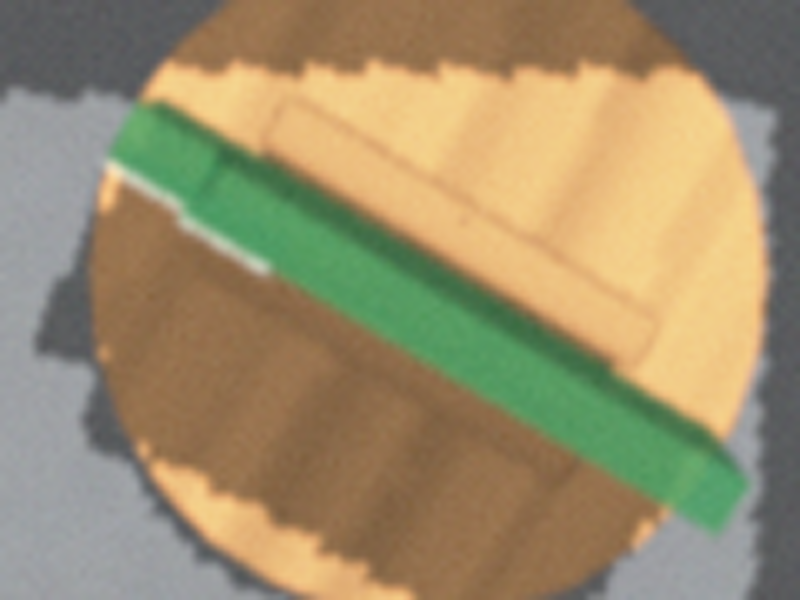

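```bash
python3 - <<'E'
from h import *
p=manip.camera_params("wrist"); s=800/120
f=lambda u,v:(255+(u+.5)/s-.5,120+(v+.5)/s-.5)
A=onz(p,*f(742,486),.061);B=onz(p,*f(710,532),.061)
C=onz(p,*f(108,161),.049);D=onz(p,*f(148,104),.049)
N=onz(p,*f(182,216),.061);M=onz(p,*f(218,160),.061)
ctr=(A+B+C+D)/4; e=(A+B)/2; l=(C+D)/2; n=(N+M)/2
print(A,B,C,D); x=(l-e)[:2]; print("len",np.linalg.norm(x),"e-notch",np.linalg.norm((n-e)[:2]),"ctr",ctr,"dir",x/np.linalg.norm(x),np.degrees(np.arctan2(x[1],x[0])),np.linalg.norm(A-B))
print("ctr from e,notch", e+(n-e)*45/78)
E
```

```text
[ 0.57506033 -0.02044247  0.061     ] [ 0.57278113 -0.02707799  0.061     ] [ 0.48784707 -0.00227487  0.049     ] [0.49117475 0.00579879 0.049     ]
len 0.08818389586756732 e-notch 0.07651777113282951 ctr [ 0.53171582 -0.01099913  0.055     ] dir [-0.95720218  0.28942009] 163.17675937079466 0.0070160433856479585
ctr from e,notch [ 0.53164055 -0.01106553  0.061     ]
```

The notch step is at (200,180) and the frost is on the lower-left edge (110–270,160–270). So the label end points toward the robot, with the label face toward world −y. The measured length of 88 mm and the 77 mm to the notch step agree with the sizes given.

Call:
{"op": "apply_moves", "data": {
  "fingers": [0.5,0.5,0.5,0.5,0.5,0.5,0.5,0.5,0.5,0.5,0.5,0.5,0.5,0.5,0.5,0.5,0.5,0.5,0.5,0.5],
  "offset": [
    [-5,37,-30],
    [-5,37,-50],
    [-5,37,-90],
    [-5,37,-90],
    [-5,37,-90],
    [-5,37,-90],
    [-5,37,-90],
    [-5,37,-90],
    [-5,37,-90],
    [-5,37,-90],
    [-5,37,-90],
    [-5,37,-90],
    [-5,37,-90],
    [-5,37,-90],
    [-5,37,-90],
    [-5,37,-90],
    [-5,37,-90],
    [-5,37,-90],
    [-5,37,-90],
    [-5,37,-90]
  ],
  "rotation": [
    [0,0,-2.12],
    [0,0,-2.12],
    [0,0,-2.12],
    [0,0,-2.12],
    [0,0,-2.12],
    [0,0,-2.12],
    [0,0,-2.12],
    [0,0,-2.12],
    [0,0,-2.12],
    [0,0,-2.12],
    [0,0,-2.12],
    [0,0,-2.12],
    [0,0,-2.12],
    [0,0,-2.12],
    [0,0,-2.12],
    [0,0,-2.12],
    [0,0,-2.12],
    [0,0,-2.12],
    [0,0,-2.12],
    [0,0,-2.12]
  ]
}}

```text
time_s: 11.92
tcp_pos: [0.5356, -0.0103, 0.1394]
ee_rot: [-0.0, 0.989, -0.145, 0.0]
wrist_force: [0.6, 0.9, 0.3]
opening: 0.046
gripper_force: 0.0
```

```bash
python3 - <<'E'
from h import *
s=manip.read_state(); M=q2R(s['ee_rot']); print(s['time_s'],s['tcp_pos'],s['joint_pos'],s['opening'],M[:,1],np.degrees(np.arctan2(M[1,1],M[0,1])))
im,p=snap("wrist","pics/w4.png")
print(proj(p,[.5317,-.011,.061]),proj(p,[.574,-.0238,.061]),proj(p,[.4895,.0018,.049]))
E
```

```text
11.9167 [ 0.53563619 -0.01033074  0.13941478] [-2.45056213e-01  1.27588291e-01  1.78526902e+00  9.57691892e-05
  1.22851891e+00  1.61585200e+00] 0.04604367432101435 [-2.86090221e-01 -9.58202680e-01 -9.98772421e-05] -106.62402743811231
[323.08623759 248.95051615] [323.49734267 179.77077011] [322.51500817 304.51998216]
```

View pics/w4.png

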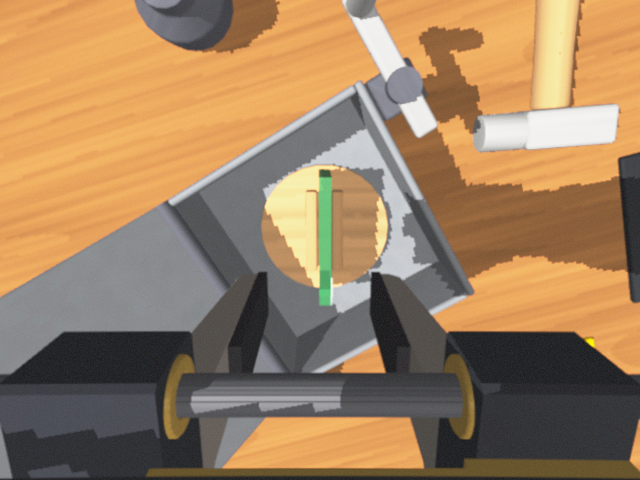

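The plate runs vertically from (325,172) to (325,304), centred between the fingers, with the frosted end nearest the gripper. Descending to grip it.

Call:
{"op": "apply_moves", "data": {
  "fingers": [0.5,0.5,0.5,0.5,0.5,0.5,0.5,1,1,1,1,1,1,1,1,1,1],
  "offset": [
    [1,-1.5,-25],
    [1,-1.5,-50],
    [1,-1.5,-75],
    [1,-1.5,-95],
    [1,-1.5,-111],
    [1,-1.5,-111],
    [1,-1.5,-111],
    [1,-1.5,-111],
    [1,-1.5,-111],
    [1,-1.5,-111],
    [1,-1.5,-111],
    [1,-1.5,-111],
    [1,-1.5,-111],
    [1,-1.5,-111],
    [1,-1.5,-111],
    [1,-1.5,-111],
    [1,-1.5,-111]
  ],
  "rotation": [
    [0,0,0],
    [0,0,0],
    [0,0,0],
    [0,0,0],
    [0,0,0],
    [0,0,0],
    [0,0,0],
    [0,0,0],
    [0,0,0],
    [0,0,0],
    [0,0,0],
    [0,0,0],
    [0,0,0],
    [0,0,0],
    [0,0,0],
    [0,0,0],
    [0,0,0]
  ],
  "squeeze": 20
}}

```text
time_s: 13.38
tcp_pos: [0.5369, -0.0132, 0.0283]
ee_rot: [0.001, 0.989, -0.146, 0.0]
wrist_force: [-1.5, -4.7, 2.5]
opening: 0.008
gripper_force: 20.0
```

Call:
{"op": "apply_moves", "data": {
  "fingers": [1,1,1,1,1,1,1,1,1,1,1,1,1,1,1,1,1,1,1,1],
  "offset": [
    [0,0,5],
    [0,0,15],
    [0,0,30],
    [0,0,50],
    [0,0,75],
    [0,0,105],
    [0,0,140],
    [0,0,170],
    [0,0,200],
    [0,-10,220],
    [-10,-40,220],
    [-20,-70,220],
    [-30,-105,220],
    [-40,-140,220],
    [-50,-175,220],
    [-60,-210,220],
    [-70,-245,220],
    [-78,-270,220],
    [-78,-280,220],
    [-78,-280,220]
  ],
  "rotation": [
    [0,0,0],
    [0,0,0],
    [0,0,0],
    [0,0,0],
    [0,0,0],
    [0,0,0],
    [0,0,0],
    [0,0,0],
    [0,0,0.1],
    [0,0,0.2],
    [0,0,0.3],
    [0,0,0.4],
    [0,0,0.5],
    [0,0,0.6],
    [0,0,0.7],
    [0,0,0.8],
    [0,0,0.9],
    [0,0,1],
    [0,0,1.08],
    [0,0,1.08]
  ],
  "squeeze": 25
}}

```text
time_s: 15.05
tcp_pos: [0.4587, -0.294, 0.2486]
ee_rot: [-0.0, 0.924, 0.382, 0.001]
wrist_force: [-0.2, 0.7, -0.9]
opening: 0.0082
gripper_force: 25.0
```

```bash
python3 - <<'E'
from h import *
s=manip.read_state(); M=q2R(s['ee_rot']); print(s['time_s'],s['tcp_pos'],s['joint_pos'],s['opening'],M[:,1],np.degrees(np.arctan2(M[1,1],M[0,1])))
E
```

```text
15.05 [ 0.45866144 -0.29400811  0.24862564] [-7.92904163e-01  5.73249024e-02  1.63905600e+00  1.62420785e-03
  1.44457226e+00 -6.90362244e-03] 0.008240324621846028 [ 7.06535869e-01 -7.07676934e-01  6.50436688e-04] -45.046229357813665
```

Call:
{"op": "apply_moves", "data": {
  "fingers": [1,1,1,1,1,1,1,1,1,1,1,1,1,1,1,1,1,1],
  "offset": [
    [0,0,0],
    [0,0,0],
    [0,0,0],
    [0,0,-10],
    [0,0,-20],
    [0,0,-30],
    [0,0,-40],
    [0,0,-50],
    [0,0,-60],
    [0,0,-65],
    [0,0,-65],
    [0,0,-65],
    [0,0,-65],
    [0,0,-65],
    [0,0,-65],
    [0,0,-65],
    [0,0,-65],
    [0,0,-65]
  ],
  "rotation": [
    [-0.06,-0.06,0],
    [-0.12,-0.12,0],
    [-0.18,-0.18,0],
    [-0.24,-0.24,0],
    [-0.3,-0.3,0],
    [-0.36,-0.36,0],
    [-0.42,-0.42,0],
    [-0.48,-0.48,0],
    [-0.54,-0.54,0],
    [-0.6,-0.6,0],
    [-0.66,-0.66,0],
    [-0.71,-0.71,0],
    [-0.71,-0.71,0],
    [-0.71,-0.71,0],
    [-0.71,-0.71,0],
    [-0.71,-0.71,0],
    [-0.71,-0.71,0],
    [-0.71,-0.71,0]
  ]
}}

```text
time_s: 16.55
tcp_pos: [0.4496, -0.2916, 0.1944]
ee_rot: [0.438, 0.812, 0.339, 0.185]
wrist_force: [-0.7, -0.9, -1.3]
opening: 0.0077
gripper_force: 25.0
```

```bash
python3 - <<'E'
from h import *
s=manip.read_state(); M=q2R(s['ee_rot']); print(s['time_s'],s['tcp_pos'],s['joint_pos'],s['joint_vel'],s['opening'],s['wrist_force'],M[:,1])
im,p=snap("scene","pics/s2.png")
u,v=proj(p,s['tcp_pos']).astype(int); print(u,v)
c=cv2.imread("pics/s2.png"); x0=max(0,u-160);y0=max(0,v-120)
cv2.imwrite("pics/s2c.png",cv2.resize(c[y0:y0+240,x0:x0+320],(800,600),interpolation=cv2.INTER_CUBIC))
E
```

```text
16.55 [ 0.44955208 -0.29164074  0.19435413] [-0.82905248 -0.56298938  2.54937598  0.26757053  0.17141116 -0.28786251] [-0.00321746  0.00119388  0.00425712  0.00488962 -0.00179057 -0.00655587] 0.007678719761427473 [-0.72511608 -0.91119194 -1.34851862] [ 0.38778443 -0.38767651  0.83625963]
218 237
```

View pics/s2c.png

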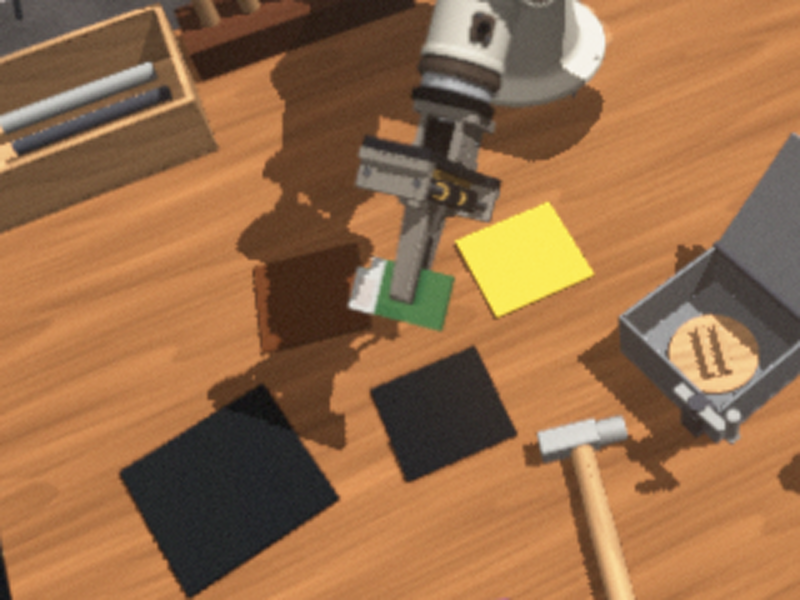

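The scene view shows the plate over the slate with the frosted face up at (365,285). Lid and latch are open and the hammer is untouched. Joint 5 sits at its limit, so I'll back off the tilt a few degrees.

Call:
{"op": "apply_moves", "data": {
  "fingers": [1,1,1,1,1,1,1,1,1,1],
  "offset": [
    [4,-2,0],
    [8,-4,0],
    [12,-6,0],
    [12,-6,0],
    [12,-6,0],
    [12,-6,0],
    [12,-6,0],
    [12,-6,0],
    [12,-6,0],
    [12,-6,0]
  ],
  "rotation": [
    [0.03,0.03,0],
    [0.05,0.05,0],
    [0.07,0.07,0],
    [0.07,0.07,0],
    [0.07,0.07,0],
    [0.07,0.07,0],
    [0.07,0.07,0],
    [0.07,0.07,0],
    [0.07,0.07,0],
    [0.07,0.07,0]
  ]
}}

```text
time_s: 17.43
tcp_pos: [0.4609, -0.2976, 0.1939]
ee_rot: [0.397, 0.833, 0.347, 0.168]
wrist_force: [0.3, 0.2, -0.4]
opening: 0.0076
gripper_force: 25.0
```

```bash
python3 - <<'E'
from h import *
s=manip.read_state(); M=q2R(s['ee_rot']); print(s['time_s'],s['tcp_pos'],s['joint_pos'],abs(s['joint_vel']).max(),s['opening'],s['wrist_force'],M[:,1],np.degrees(np.arcsin(M[2,1])))
E
```

```text
17.4333 [ 0.46093912 -0.29758709  0.19388944] [-0.80986369 -0.47859727  2.44516748  0.09614309  0.28501412 -0.10803777] 0.0043653294859295295 0.007605758702714719 [ 0.32036078  0.17772669 -0.3659887 ] [ 0.44448821 -0.44395606  0.77803165] 51.08070700527598
```

```bash
python3 -c "
from cell import manip
print(manip.finish_job())"
```

```text
the job is handed in; nothing more can be done
None
```

I handed the job in at about 17.4 s of robot time: latch fully aside, lid at about 2.4 rad, and the plate still gripped about 19 cm above the middle of the slate, frosted label face up within about 39 degrees of level.

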